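# Dispense smooth rods into the grooved tray

### The job

Slide the blue grooved tray between the orange guides until it is fully home against the foot of the rod dispenser. Then pinch the two red side buttons of the white gate together to unclip it and pull it straight up, so that the three steel rods roll down and settle one in each groove of the tray. Finally lower the gate into the green bin before letting go of it; leave the rods in the tray, the tray in place, and the glue bottle, spool and scraper alone.

Things in the scene. Friction and masses are not known exactly. Their poses are not given: they have to be found in the camera images.
- dispenser: Rod dispenser fixed to the bench: orange cheeks 58 mm high, grey chute sloping down 10 degrees towards its +x. Origin on the bench right under the gate; +x is the way the rods roll, y across, z up. The body runs from x = -73 to +36 mm and is 116 mm wide; its upright face at x = +36 mm is the stop for the tray.
- window (a point): Centre, at the top (z = 60 mm), of the window in the black bridge that crosses over the chute; axes of the dispenser. The bridge is 32 mm long (x), its underside at z = 52 mm; the window, in which the gate stands, is 12 mm (x) by 50 mm (y).
- tray_home (a point): Point on the bench at dispenser x = +77 mm, y = 0, with the dispenser's axes: tray_base is here, axes alike, when the tray is home (it meets the stop 1 mm farther on). Two fixed orange guides 16 mm high, inner faces at dispenser y = +-56 mm, run from dispenser x = 36 to 112 mm, then flare to y = +-69 mm at x = 141 mm.
- tray_base (a point): Underside centre of the loose blue tray (about 0.45 kg, slides on the bench), with the tray's axes. Its trough is 108 mm wide (y), x = -40 to +38 mm, walls 32 mm high, open at the -x end, which must meet the dispenser; the floor slopes down to +x, with white ridges across between the grooves. A yellow grip fin stands at the +x end.
- tray_grip (a point): Centre for grasping the tray's yellow fin, at tray x = +60 mm, z = 42 mm. The fin is 14 mm thick along the tray's y, 36 mm long along x, from z = 8 to 58 mm, on a blue foot 50 mm wide and 8 mm high; free on both sides. The end wall of the trough (32 mm high) ends 21 mm from its centre.
- groove1 (a point): Centre of a rod resting in the lowest groove of the tray, against the end wall (tray x = +24.5 mm, z = 16 mm).
- groove2 (a point): Centre of a rod resting in the middle groove, against a ridge (tray x = +6.6 mm, z = 19 mm).
- groove3 (a point): Centre of a rod resting in the highest groove, against a ridge (tray x = -11.4 mm, z = 22 mm).
- gate_grip (a point): Point of the loose white gate midway between its two red buttons, 88 mm above the bench while clipped in, 28 mm above the bridge. Axes: y through the buttons, z up; they match the dispenser's while clipped in. Each button is 18 mm (x) by 28 mm (z), centred at this height; outer faces 50 mm apart released, 34 mm apart fully pressed.
- gate_foot (a point): Point 4 mm above the gate's lower end, 70 mm below gate_grip, with the gate's axes. The gate (about 75 g) is a plate 8 mm thick, 40 mm wide at the foot, 94 mm tall. Its foot clears the bridge's top after a lift of 46 mm; it then has nothing holding it but the fingers.
- button_left (a joint): Red button on the gate's +y side: 0 released, 0.008 m fully pressed inwards; spring 4 N at the start, 8 N fully pressed. A barb below each button hooks under the bridge: the gate comes out, straight up, only while both are pressed by more than 5 mm.
- button_right (a joint): Red button on the gate's -y side, the same.
- rod1_center (a point): First (nearest to the gate) steel rod, 16 mm diameter, 90 mm long, 0.14 kg, lying across the sloping chute behind the gate; the point is its centre. Its axis is the y axis of the dispenser.
- rod2_center (a point): Second steel rod, 16 mm diameter, 90 mm long, 0.14 kg, lying across the sloping chute behind the gate; the point is its centre. Its axis is the y axis of the dispenser.
- rod3_center (a point): Third steel rod, 16 mm diameter, 90 mm long, 0.14 kg, lying across the sloping chute behind the gate; the point is its centre. Its axis is the y axis of the dispenser.
- bin: Green open bin, 190 x 190 mm, 45 mm high, walls and floor 4 mm, fixed and empty; origin under its centre, z up.
- glue: Bystander glue bottle with an orange cap and paper label, 36 mm diameter, 100 mm high, standing; origin under its centre. Leave alone.
- spool: Bystander small spool of red filament with black flanges, 100 mm diameter, 46 mm high, lying flat; origin under its centre. Leave alone.
- scraper: Bystander flat scraper lying on the bench along its x axis. Leave alone.

How it is judged:
By the outcome, as a careful person would: the job done as asked, in the order asked, and still so for the second after the job is handed in, with the robot touching nothing.
It also fails if it takes over 58 s, if anything falls off the work surface, if the arm or the gripper's body presses on something with over 40 N, if the wrist force passes 120 N, or if a joint passes its speed limit or range.

### The arm

A 7-joint arm with a two-finger parallel gripper is mounted at the origin on the work surface. World frame = base frame: x ahead of the robot, y to its left, z up, the work surface at z = 0. Lengths are in m, angles in rad, forces in N, time in s.
With the tool pointing down it reaches from about 0.4 to 0.75 m from the base axis. Payload 19.5 kg.
Tool frame: the origin (TCP) lies at the centre of the arm's flange, where the gripper is bolted on; the fingertips stand 173 mm ahead of it and the grasp point (between the pads) lies 155 mm ahead of it (tcp_to_grasp is the distance from the TCP to the grasp point, in m); y points along the fingers, x is the direction in which the jaws open and shut, and the axes are right-handed (so a half turn about y gives the same grasp; the last joint's range is limited). The gripper opens to 85 mm and grips with 20 to 120 N. Pads are 22 mm wide; open, the fingers measure 114 mm over their backs; the gripper's body (76 mm by 85 mm) begins 54 mm behind the grasp point. The pads swing forward as they close: fully open they stand 13 mm farther back than shut.
Start: joints at [-1.383, 0.707, -0.028, 1.485, 0.022, 0.951, -0.075], TCP at [0.131, 0.56, 0.405] pointing down, gripper open.
Joint ranges: [-2.71, 2.71], [-0.32, 2.16], [-1.57, 1.52], [0, 2.45], [-1.46, 4.6], [0, 2.02], [-2.83, 2.83]. Speed limits (rad/s): [1.89, 1.89, 2.57, 2.57, 3.01, 3.01, 3.01].

### API

Orientations are given as a 3x3 rotation matrix whose columns are the frame's x, y, z axes.
In Python, from workcell import get_state, snapshot, hand_in, tcp_to_grasp gives the robot as it stands. The module is installed in compiled form; this text tells all that it offers.
- The arm moves only by the tool drive_tool, never from a script. Its arguments are lists of equal length, an entry for each row: "grip": the opening, from 0 (shut) to 1 (fully open); "travel": the shift along the world's x, y, z in cm, a list of three; "delta_rot": the turn, a rotation vector about the world's x, y, z in degrees, a list of three. A call has 1 to 10 rows; each row is the pose to reach, as a shift and turn from the pose commanded when the call began; what a row does not reach only later rows make up. A row lasts 1/8 s, in which the tool goes at most 62.5 mm and 10.7 degrees, less where a joint would pass 70% of its speed; a pose out of reach is approached as far as the arm can. A call with a gripper value outside its range is refused whole. The fingers move at their own pace and stop on an object; "newtons" is the grip in N (left out, the last holds). Time passes only in rows, so rows that repeat a pose let the fingers close. It gives the time, the measured TCP pose, the force and the opening at its end, in the units of the state.
- get_state(): the state, without advancing time (a new reading comes with each control period).
- snapshot(name): name is "side" or "top"; returns a dict with "img" (384x512x3 uint8, blue, green, red), "range_z" (384x512 float32, m along the optical axis (not along the pixel's ray), 0 where there is no reading), "intrinsics" (3x3 intrinsics, pixels), "dist_coeffs" ([k1, k2, p1, p2, k3] as OpenCV has them; the pictures are not rectified), "view" (4x4, takes a point from world to camera coordinates). Camera axes: x right, y up, looking along -z (the intrinsics and any distortion apply to the point x, -y, -z); pixel columns grow to the right and rows downward; lengths in m; the calibration is good to about 2 mm. A picture is of the moment at which its call begins.
- hand_in(): hands the job in, once; it reports no verdict.
The state is a dict: "time": time; "joint_pos": joint angles; "qvel": joint speeds; "joint_torque": joint torques, N m; "position": TCP position; "tool_rot": TCP orientation; "ft_force": force on the tool from outside, world axes, zero at the start; "wrist_torque": the same for the moment, N m; "opening": finger opening in m.
Only numpy, scipy, OpenCV 4.12 (cv2) and the standard library are available. Lean on these libraries where they do the work, as an engineer would, in place of code of your own. Each camera call takes 0.05 s, during which the arm holds its last target. There are 200 camera calls.

## Working session

There is one attempt and no reset: what is moved stays moved. The work goes in short steps, Python scripts to look and compute and a tool call to move; the robot and the scene stay as the last step left them, time stands still between calls to the robot, and variables do not carry over. Pictures are saved under pics/ and viewed, about 8 in all and at most 12, crops included, and the job is handed in when it is done.

Besides the shell and the picture viewer there is one more tool, called after "Request:" by a JSON object that holds its "api" and its "payload". drive_tool: Moves the arm, as the interface text tells. Its arguments: {"type":"object","properties":{"grip":{"type":"array"},"travel":{"type":"array"},"delta_rot":{"type":"array"},"newtons":{"type":"number"}},"required":["grip","travel","delta_rot"]}

```bash
mkdir -p pics; cat > h.py <<'E'
import numpy as np, cv2
from workcell import *
def snap(n,f=None,crop=None,scale=1):
    s=snapshot(n); 
    if f:
        im=s["img"]
        if crop: x0,y0,x1,y1=crop; im=im[y0:y1,x0:x1]
        cv2.imwrite("pics/"+f,cv2.resize(im,None,fx=scale,fy=scale,interpolation=cv2.INTER_CUBIC))
    np.savez("last_%s.npz"%n,**{k:np.array(v) for k,v in s.items()})
    return s
def load(n): return dict(np.load("last_%s.npz"%n))
def world(s,u,v,z=None):
    """z given: intersect with plane z; else use depth"""
    u,v=np.atleast_1d(u).astype(float),np.atleast_1d(v).astype(float)
    p=cv2.undistortPoints(np.stack([u,v],-1)[:,None],s["intrinsics"],s["dist_coeffs"])[:,0]
    d=np.stack([p[:,0],-p[:,1],-np.ones(len(p))],-1)
    T=np.linalg.inv(s["view"]); o=T[:3,3]; D=d@T[:3,:3].T
    if z is None: k=s["range_z"][v.round().astype(int),u.round().astype(int)]
    else: k=(z-o[2])/D[:,2]
    return o+D*k[:,None]
def pix(s,P):
    c=np.c_[np.atleast_2d(P),np.ones(len(np.atleast_2d(P)))]@s["view"].T
    q=c[:,:3]*[1,-1,-1]
    return cv2.projectPoints(q,np.zeros(3),np.zeros(3),s["intrinsics"],s["dist_coeffs"])[0][:,0]
def cloud(s):
    v,u=np.mgrid[:384,:512]; return world(s,u.ravel(),v.ravel()).reshape(384,512,3)
E
python3 - <<'E'
from h import *
np.set_printoptions(precision=4,suppress=True)
for n in("top","side"):
    s=snap(n,n+"1.png",scale=1.5); print(n,np.linalg.inv(s["view"]),s["intrinsics"],s["dist_coeffs"])
print(get_state(),tcp_to_grasp)
E
```

```text
top [[ 0.027   0.9981 -0.055   0.5617]
 [-0.9996  0.0269 -0.0024  0.0367]
 [-0.001   0.0551  0.9985  1.079 ]
 [ 0.      0.      0.      1.    ]] [[366.0489   0.     260.3542]
 [  0.     366.0489 195.1505]
 [  0.       0.       1.    ]] [0.0137 0.     0.     0.     0.    ]
side [[-0.9803  0.1152 -0.1602  0.459 ]
 [-0.1972 -0.5549  0.8082  0.8961]
 [ 0.0042  0.8239  0.5667  0.6837]
 [ 0.      0.      0.      1.    ]] [[432.899    0.     258.7123]
 [  0.     432.899  191.6951]
 [  0.       0.       1.    ]] [-0.0356  0.      0.      0.      0.    ]
{'time': 0.1, 'joint_pos': array([-1.3827,  0.707 , -0.0276,  1.4849,  0.022 ,  0.9509, -0.0755]), 'qvel': array([ 0.0007,  0.    , -0.0012,  0.0002, -0.0003, -0.0001, -0.0014]), 'joint_torque': array([  0.0014, -88.4289,   1.2364, -23.6449,   0.017 ,   0.0051,
         0.    ]), 'position': array([0.1309, 0.5598, 0.4043]), 'tool_rot': array([[ 0.2278, -0.0002, -0.9737],
       [ 0.9737, -0.0009,  0.2278],
       [-0.0009, -1.    , -0.    ]]), 'ft_force': array([-0.2777, -0.3906,  0.4477]), 'wrist_torque': array([ 0.0414, -0.0171,  0.0166]), 'opening': 0.08546612893698903} 0.1547
```

View pics/top1.png

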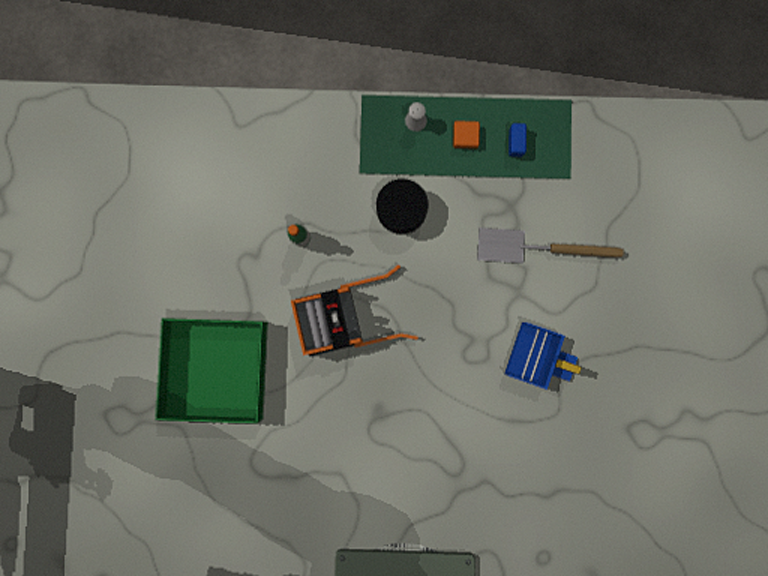

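View pics/side1.png

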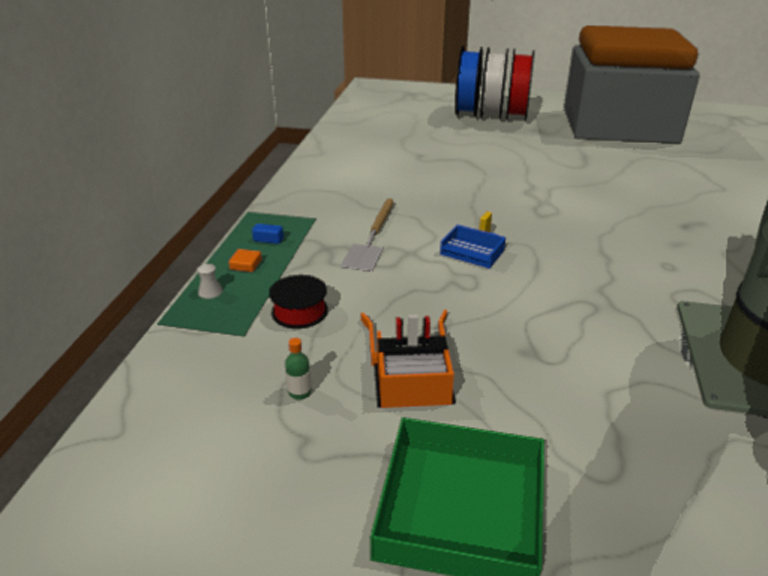

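```bash
python3 - <<'E'
from h import *
np.set_printoptions(precision=4,suppress=True)
for n in("top","side"):
    s=load(n);C=cloud(s);im=s["img"];hsv=cv2.cvtColor(im,cv2.COLOR_BGR2HSV);H,S,V=[hsv[...,i].astype(int) for i in range(3)]
    def rect(m,name):
        P=C[m]
        if len(P)<5: print(n,name,len(P));return
        (c,sz,a)=cv2.minAreaRect((P[:,:2]*1000).astype(np.float32)); print(n,name,len(P),"c",np.round(c,1),"sz",np.round(sz,1),"ang",round(a,2),"mean",P.mean(0),"z",np.percentile(P[:,2],[5,50,95]))
    ok=s["range_z"]>0; x,y,z=C[...,0],C[...,1],C[...,2]
    reg=ok&(x>.3)&(x<.85)&(y>-.5)&(y<.5)
    disp=reg&(y>.05)&(y<.25)&(x>.38)&(x<.62)
    orange=(H>3)&(H<18)&(S>150)
    rect(disp&orange,"orange"); rect(disp&(z>.048)&(z<.065),"disp top"); rect(disp&orange&(z>.05),"cheek top")
    rect(disp&(z>.075),"gate hi"); rect(disp&(z>.07)&((H<4)|(H>170))&(S>120),"red")
    rect(disp&(z>.07)&(S<60)&(V>100),"white")
    blue=(H>100)&(H<130)&(S>120); t=reg&(x>.4)&(x<.62)&(y<-.1)&(y>-.35)
    rect(t&blue&(z>.003),"tray blue"); rect(t&blue&(z>.024),"tray top"); yel=(H>18)&(H<35)&(S>120)
    rect(t&yel,"fin"); rect(t&yel&(z>.05),"fin top")
    g=reg&(H>50)&(H<75)&(S>120)&(y>.15)&(x<.56)
    rect(g,"bin"); rect(g&(z>.04),"bin rim")
s=load("top")
for n,c,f in(("top",(185,165,425,275),3.2),("side",(235,130,345,280),4)):
    im=load(n)["img"];x0,y0,x1,y1=c
    cv2.imwrite(f"pics/{n}c.png",cv2.resize(im[y0:y1,x0:x1],None,fx=f,fy=f,interpolation=cv2.INTER_CUBIC))
E
```

```text
top orange 276 c [565.4 142.9] sz [114.8 160.6] ang 13.54 mean [0.5469 0.1663 0.0476] z [0.0065 0.0577 0.0627]
top disp top 732 c [562.6 159.4] sz [103.8 108.8] ang 15.55 mean [0.5601 0.1629 0.0573] z [0.0489 0.059  0.063 ]
top cheek top 189 c [562.6 159.1] sz [103.8 108.2] ang 15.55 mean [0.5532 0.1828 0.0593] z [0.0537 0.0591 0.0629]
top gate hi 66 c [568.3 137.3] sz [49.9 17. ] ang 15.97 mean [0.5687 0.1372 0.1027] z [0.0928 0.103  0.1099]
top red 34 c [568.6 137.6] sz [49.3 17. ] ang 15.47 mean [0.5664 0.1369 0.1023] z [0.0988 0.1029 0.1049]
top white 15 c [569.  137.4] sz [12.9  7.1] ang 15.25 mean [0.5687 0.1374 0.1088] z [0.1068 0.1089 0.1111]
top tray blue 1117 c [ 503.2 -259.5] sz [121.7 109. ] ang 72.32 mean [ 0.5059 -0.2478  0.0159] z [0.0061 0.0144 0.0329]
top tray top 178 c [ 508.6 -239.4] sz [ 78.8 106.8] ang 71.98 mean [ 0.5055 -0.2595  0.0315] z [0.0253 0.032  0.0353]
top fin 84 c [ 488.3 -306.3] sz [56.6 15.9] ang 73.53 mean [ 0.4911 -0.2936  0.0511] z [0.0218 0.0571 0.0607]
top fin top 64 c [ 489.9 -296.4] sz [35.6 13.3] ang 73.06 mean [ 0.4902 -0.2953  0.058 ] z [0
[... 897 characters left out ...]
0929 0.1086]
side tray blue 707 c [ 504.4 -256.8] sz [130.5 107.6] ang 71.71 mean [ 0.5104 -0.2382  0.0166] z [0.004  0.0165 0.0318]
side tray top 158 c [ 510.6 -236.6] sz [ 83.8 107.6] ang 70.7 mean [ 0.5007 -0.2527  0.0292] z [0.0246 0.0293 0.0338]
side fin 86 c [ 491.5 -292.4] sz [39.5 13.9] ang 62.63 mean [ 0.4921 -0.2888  0.0461] z [0.0269 0.0472 0.0595]
side fin top 40 c [ 491.5 -292.4] sz [39.5 13.8] ang 62.63 mean [ 0.4931 -0.2895  0.056 ] z [0.0507 0.0567 0.0598]
side bin 10106 c [464.  378.1] sz [193.1 192.3] ang 89.69 mean [0.4672 0.3747 0.0123] z [0.0021 0.0048 0.0435]
side bin rim 866 c [467.1 377.6] sz [192.2 186.7] ang 89.41 mean [0.4556 0.3998 0.0437] z [0.0405 0.0439 0.0463]
```

View pics/topc.png

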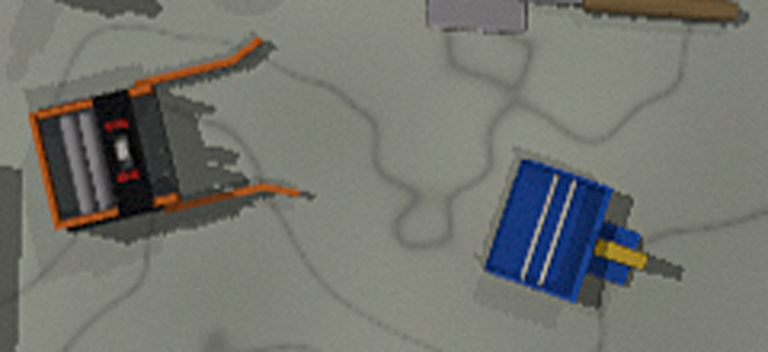

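Request:
{"api": "drive_tool", "payload": {"grip": [1, 1, 1, 1, 1, 1, 1, 1, 1, 1], "travel": [[4, -2.5, 0], [8, -5, 0], [12.5, -8, 0], [17, -11, 0], [21.5, -14, 0], [26, -17, 0], [30.5, -20, 0], [35, -24, 0], [38, -28.5, 0], [39.5, -33.5, 0]], "delta_rot": [[0, 0, -5], [0, 0, -10], [0, 0, -15], [0, 0, -20], [0, 0, -25], [0, 0, -30], [0, 0, -35], [0, 0, -40], [0, 0, -45], [0, 0, -50]], "newtons": 40}}

```text
time: 1.35
position: [0.527, 0.2232, 0.4041]
tool_rot: [[0.894, -0.0, -0.448], [0.448, -0.0, 0.894], [-0.001, -1.0, -0.0]]
ft_force: [1.4, 0.2, -0.3]
opening: 0.0856
```

Request:
{"api": "drive_tool", "payload": {"grip": [1, 1, 1, 1, 1, 1, 1, 1, 1, 1], "travel": [[0, -5, 0], [0, -10.5, 0], [0, -16, 0], [0, -22, 0], [0, -28, -1], [-0.7, -34, -3], [-1.5, -40, -5.5], [-2.5, -46, -8], [-3.3, -50, -9.5], [-3.6, -51.8, -10]], "delta_rot": [[0, 0, -5], [0, 0, -10], [0, 0, -15], [0, 0, -20], [0, 0, -25], [0, 0, -30], [0, 0, -35], [0, 0, -40], [0, 0, -43], [0, 0, -44.4]]}}

```text
time: 2.6
position: [0.4888, -0.2956, 0.3035]
tool_rot: [[0.952, -0.002, 0.306], [-0.306, -0.0, 0.952], [-0.002, -1.0, -0.001]]
ft_force: [0.9, -0.5, 0.9]
opening: 0.0853
```

```bash
python3 - <<'E'
from h import *
np.set_printoptions(precision=4,suppress=True)
st=get_state(); print(st["position"],st["tool_rot"],st["ft_force"])
s=snap("side","side2.png",(270,100,400,200),5)
s=snap("top","top2.png",(300,185,420,275),5)
E
```

```text
[ 0.4888 -0.2956  0.3035] [[ 0.9521 -0.002   0.3058]
 [-0.3058 -0.      0.9521]
 [-0.0019 -1.     -0.0006]] [ 0.948  -0.4665  0.8537]
```

View pics/side2.png

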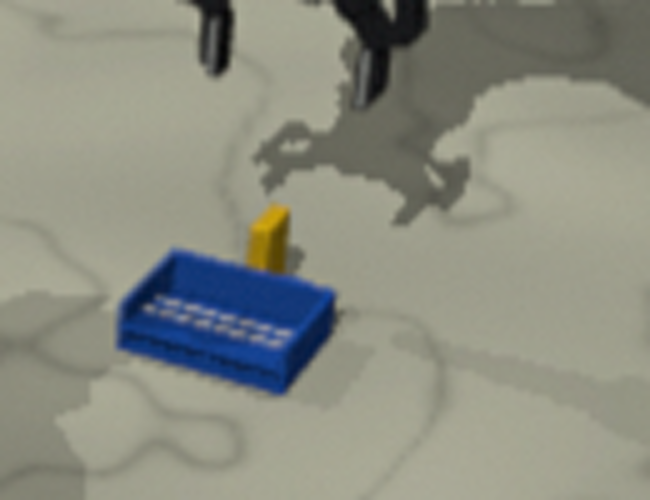

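```bash
python3 - <<'E'
from h import *
s=load("side"); R=np.array([.952,-.306,0]); p=np.array([.4888,-.2956,.3035-.160])
for q in (p-R*.0427,p+R*.0427): print(pix(s,q),(pix(s,q)-[270,100])*5)
for n in("side","top"):
    s=load(n);C=cloud(s)
    m=(s["range_z"]>0)&(C[...,2]>.14)&(C[...,2]<.16)&(abs(C[...,0]-.49)<.1)&(abs(C[...,1]+.29)<.06)
    P=C[m]; print(n,m.sum(), cv2.minAreaRect((P[:,:2]*1000).astype(np.float32)) if m.sum() else 0)
print((pix(load("side"),[.4909,-.2945,.058])-[270,100])*5)
E
```

```text
[[341.45241013 120.31914299]] [[357.26205067 101.59571497]]
[[314.35653111 114.18172961]] [[221.78265557  70.90864804]]
side 49 ((489.39801025390625, -292.1620788574219), (25.283443450927734, 110.85765075683594), 73.30339050292969)
top 15 ((488.8170166015625, -291.74859619140625), (11.234189987182617, 105.68476867675781), 72.5583267211914)
[[272.06584444 215.07894102]]
```

Request:
{"api": "drive_tool", "payload": {"grip": [1, 1, 1, 0.8, 0, 0, 0, 0], "travel": [[0, -0.1, -4], [0, -0.1, -8], [0, -0.1, -10], [0, -0.1, -10.6], [0, -0.1, -10.6], [0, -0.1, -10.6], [0, -0.1, -10.6], [0, -0.1, -10.6]], "delta_rot": [[0, 0, 0], [0, 0, 0], [0, 0, 0], [0, 0, 0], [0, 0, 0], [0, 0, 0], [0, 0, 0], [0, 0, 0]], "newtons": 40}}

```text
time: 3.7
position: [0.4904, -0.2942, 0.1995]
tool_rot: [[0.953, 0.002, 0.302], [-0.302, -0.001, 0.953], [0.002, -1.0, -0.0]]
ft_force: [1.6, 0.7, 8.7]
opening: 0.0133
```

Request:
{"api": "drive_tool", "payload": {"grip": [0, 0, 0, 0, 0, 0, 0, 0, 0, 0], "travel": [[1, 1.2, 0], [2.7, 3.3, 0], [4.6, 5.6, 0], [6.5, 8, 0], [8.4, 10.3, 0], [10.3, 12.7, 0], [12.2, 15, 0], [13.8, 17, 0], [14.7, 18, 0], [14.9, 18.3, 0]], "delta_rot": [[0, 0, 2], [0, 0, 6], [0, 0, 10], [0, 0, 14.5], [0, 0, 19], [0, 0, 23.5], [0, 0, 27.5], [0, 0, 31], [0, 0, 33], [0, 0, 33.1]]}}

```text
time: 4.95
position: [0.6392, -0.1115, 0.1996]
tool_rot: [[0.963, 0.0, -0.269], [0.269, -0.002, 0.963], [-0.0, -1.0, -0.002]]
ft_force: [-5.1, -7.6, 10.3]
opening: 0.0134
```

```bash
python3 - <<'E'
from h import *
np.set_printoptions(precision=4,suppress=True)
st=get_state(); print(st["position"],st["tool_rot"],st["ft_force"],st["wrist_torque"])
for n in("top","side"):
    s=snap(n,n+"3.png",(200,150,360,250) if n=="top" else (230,130,350,240),5);C=cloud(s);im=s["img"];hsv=cv2.cvtColor(im,cv2.COLOR_BGR2HSV);H,S,V=[hsv[...,i].astype(int) for i in range(3)]
    ok=s["range_z"]>0; x,y,z=C[...,0],C[...,1],C[...,2]
    blue=(H>100)&(H<130)&(S>120)&ok&(x>.4)&(x<.75)&(y<.1)&(y>-.35)
    for lo in(.003,.024):
        P=C[blue&(z>lo)&(z<.045)]; c,sz,a=cv2.minAreaRect((P[:,:2]*1000).astype(np.float32)); print(n,len(P),c,sz,a)
    R=np.array([[.2672,-.9636],[.9636,.2672]]); q=(P[:,:2]-[.5697,.1395])@R.T; print("disp frame walls min/max",q.min(0),q.max(0))
E
```

```text
[ 0.6392 -0.1115  0.1996] [[ 0.9632  0.0005 -0.2687]
 [ 0.2687 -0.0018  0.9632]
 [-0.0001 -1.     -0.0019]] [-5.0975 -7.6092 10.3234] [-1.2652  1.0533  0.1604]
top 723 (664.4520874023438, -38.20673370361328) (200.1964569091797, 86.64193725585938) 20.71214485168457
top 88 (659.1915893554688, -44.78791809082031) (186.224365234375, 77.64628601074219) 16.198593139648438
disp frame walls min/max [ 0.1625 -0.0565] [0.2403 0.1298]
side 875 (629.2586059570312, -72.49115753173828) (108.3299560546875, 125.71910858154297) 14.082066535949707
side 183 (624.8267211914062, -53.154991149902344) (108.04010009765625, 82.35493469238281) 15.00683307647705
disp frame walls min/max [ 0.1588 -0.0522] [0.2414 0.0558]
```

View pics/top3.png

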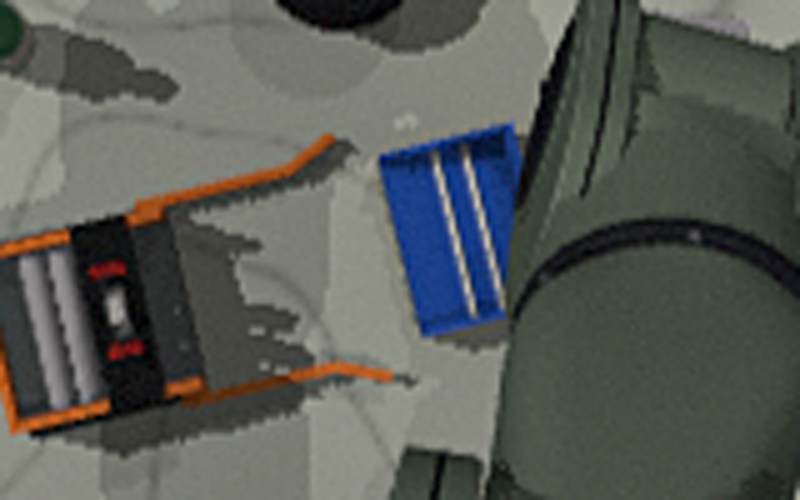

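Request:
{"api": "drive_tool", "payload": {"grip": [0, 0, 0, 0, 0, 0, 0, 0], "travel": [[-0.27, 0.96, 0], [-0.67, 2.41, 0], [-1.07, 3.85, 0], [-1.6, 5.78, 0], [-2.14, 7.71, 0], [-2.67, 9.64, 0], [-3.07, 11.08, 0], [-3.07, 11.08, 0]], "delta_rot": [[0, 0, 0], [0, 0, 0], [0, 0, 0], [0, 0, 0], [0, 0, 0], [0, 0, 0], [0, 0, 0], [0, 0, 0]]}}

```text
time: 6.05
position: [0.6083, 0.0012, 0.1996]
tool_rot: [[0.963, 0.001, -0.269], [0.269, 0.001, 0.963], [0.001, -1.0, 0.001]]
ft_force: [-3.6, 9.1, 10.5]
opening: 0.0132
```

Request:
{"api": "drive_tool", "payload": {"grip": [0, 0, 0, 0], "travel": [[-0.11, 0.39, 0], [-0.19, 0.67, 0], [-0.24, 0.87, 0], [-0.24, 0.87, 0]], "delta_rot": [[0, 0, 0], [0, 0, 0], [0, 0, 0], [0, 0, 0]]}}

```text
time: 6.55
position: [0.6062, 0.0078, 0.1996]
tool_rot: [[0.964, 0.002, -0.267], [0.267, -0.001, 0.964], [0.001, -1.0, -0.002]]
ft_force: [0.7, -3.8, 6.5]
opening: 0.0139
```

Request:
{"api": "drive_tool", "payload": {"grip": [0, 0, 0], "travel": [[-0.05, 0.19, 0], [-0.08, 0.29, 0], [-0.08, 0.29, 0]], "delta_rot": [[0, 0, 0], [0, 0, 0], [0, 0, 0]]}}

```text
time: 6.92
position: [0.6054, 0.0106, 0.1996]
tool_rot: [[0.964, 0.002, -0.267], [0.267, -0.001, 0.964], [0.001, -1.0, -0.002]]
ft_force: [1.7, -4.7, 6.2]
opening: 0.0135
```

Request:
{"api": "drive_tool", "payload": {"grip": [0, 0, 0], "travel": [[-0.05, 0.19, 0], [-0.05, 0.19, 0], [-0.05, 0.19, 0]], "delta_rot": [[0, 0, 0], [0, 0, 0], [0, 0, 0]]}}

```text
time: 7.3
position: [0.605, 0.0122, 0.1996]
tool_rot: [[0.964, 0.002, -0.267], [0.267, -0.002, 0.964], [0.001, -1.0, -0.002]]
ft_force: [1.9, -6.9, 6.4]
opening: 0.0132
```

```bash
python3 - <<'E'
from h import *
np.set_printoptions(precision=4,suppress=True)
st=get_state(); print(st["position"],st["ft_force"],st["wrist_torque"])
snap("top"); s=snap("side","side4.png",(235,170,335,270),6)
E
```

```text
[0.605  0.0122 0.1996] [ 1.9009 -6.9208  6.3671] [-1.2391 -0.3393  0.0369]
```

View pics/side4.png

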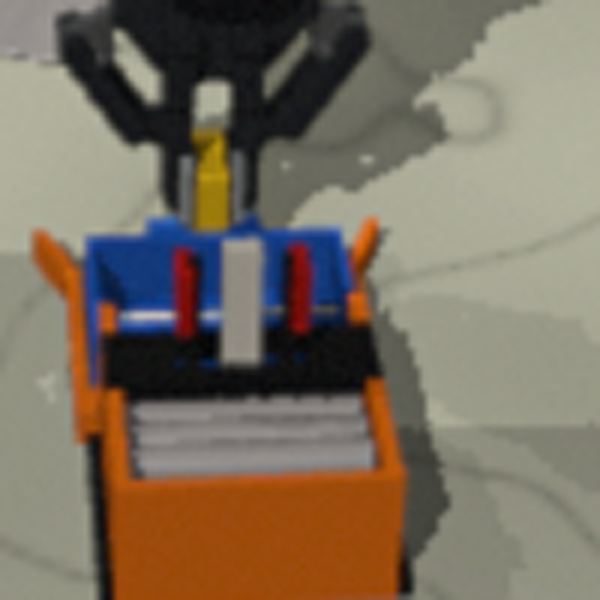

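```bash
python3 - <<'E'
from h import *
np.set_printoptions(precision=4,suppress=True)
R=np.array([[.2672,-.9636],[.9636,.2672]])
for n,o in(("top",[.5686,.1375]),("side",[.5713,.1425])):
    s=load(n);C=cloud(s);hsv=cv2.cvtColor(s["img"],cv2.COLOR_BGR2HSV);H,S,V=[hsv[...,i].astype(int) for i in range(3)]
    q=(C[...,:2]-o)@R.T; z=C[...,2];ok=s["range_z"]>0
    near=ok&(q[...,0]>-.09)&(q[...,0]<.13)&(abs(q[...,1])<.066)
    b=near&(H>100)&(H<130)&(S>120)&(z>.024)&(z<.04); P=q[b]; print(n,"blue walls",len(P),np.percentile(P[:,0],[0,1,5,95,99,100]),np.percentile(P[:,1],[0,2,98,100]))
    d=near&(z>.05)&(z<.065)&(H>3)&(H<18)&(S>150); P=q[d]; print("cheeks",len(P),np.percentile(P[:,0],[0,1,50,99,100]),np.percentile(P[:,1],[0,2,98,100]))
E
```

```text
top blue walls 22 [0.0333 0.0335 0.0341 0.0669 0.0693 0.0698] [0.0152 0.0187 0.0527 0.0527]
cheeks 183 [-0.0771 -0.0765 -0.0639  0.0298  0.0324] [-0.0519 -0.0514  0.0512  0.0517]
side blue walls 164 [0.037  0.0399 0.0658 0.1127 0.1142 0.1292] [-0.0539 -0.053   0.0536  0.0539]
cheeks 368 [-0.0783 -0.0765 -0.0723  0.0308  0.0336] [-0.0516 -0.0509  0.0522  0.0526]
```

Request:
{"api": "drive_tool", "payload": {"grip": [0, 0, 0], "travel": [[-0.04, 0.15, 0], [-0.08, 0.29, 0], [-0.08, 0.29, 0]], "delta_rot": [[0, 0, 0], [0, 0, 0], [0, 0, 0]]}}

```text
time: 7.78
position: [0.6046, 0.0131, 0.1999]
tool_rot: [[0.964, 0.004, -0.266], [0.266, -0.005, 0.964], [0.002, -1.0, -0.006]]
ft_force: [5.9, -20.6, 5.4]
opening: 0.0136
```

Request:
{"api": "drive_tool", "payload": {"grip": [0, 0.4, 1, 1, 1, 1, 1], "travel": [[0.04, -0.15, 0], [0.04, -0.15, 0], [0.04, -0.15, 0], [0.04, -0.15, 0], [0.04, -0.15, 3], [0.04, -0.15, 7], [0.04, -0.15, 11.5]], "delta_rot": [[0, 0, 0], [0, 0, 0], [0, 0, 0], [0, 0, 0], [0, 0, 0], [0, 0, 0], [0, 0, 0]]}}

```text
time: 8.65
position: [0.604, 0.0147, 0.3147]
tool_rot: [[0.963, -0.001, -0.268], [0.268, 0.0, 0.963], [-0.001, -1.0, 0.0]]
ft_force: [0.6, 0.6, 0.1]
opening: 0.0852
```

Request:
{"api": "drive_tool", "payload": {"grip": [1, 1, 1, 1], "travel": [[-1.1, 4, 0], [-2.4, 9, 0], [-3.4, 12.5, 0], [-3.4, 12.5, 0]], "delta_rot": [[0, 0, 0], [0, 0, 0], [0, 0, 0], [0, 0, 0]]}}

```text
time: 9.15
position: [0.5693, 0.1425, 0.3136]
tool_rot: [[0.962, -0.001, -0.272], [0.272, 0.001, 0.962], [-0.0, -1.0, 0.001]]
ft_force: [-0.0, -1.0, -0.1]
opening: 0.0853
```

```bash
python3 - <<'E'
from h import *
np.set_printoptions(precision=4,suppress=True)
st=get_state(); p=st["position"];print(p,st["ft_force"])
s=snap("side","side5.png",(225,140,345,250),6); snap("top")
R=st["tool_rot"][:,0]
for k in(-.0427,.0427):
    print("tip",(pix(s,p+R*k-[0,0,.160])-[225,140])*6)
C=cloud(s)
m=(s["range_z"]>0)&(C[...,2]>.145)&(C[...,2]<.175)&(abs(C[...,0]-.57)<.09)&(abs(C[...,1]-.14)<.06)
P=C[m];r=cv2.minAreaRect((P[:,:2]*1000).astype(np.float32));print("tips seen",m.sum(),r)
Rr=np.array([[.2672,-.9636],[.9636,.2672]])
for n,o in(("top",[.5686,.1375]),("side",[.5713,.1425])):
    s=load(n);C=cloud(s);hsv=cv2.cvtColor(s["img"],cv2.COLOR_BGR2HSV);H,S,V=[hsv[...,i].astype(int) for i in range(3)]
    q=(C[...,:2]-o)@Rr.T; z=C[...,2];ok=(s["range_z"]>0)&(abs(q[...,0])<.13)&(abs(q[...,1])<.066)
    red=ok&((H<4)|(H>170))&(S>120)&(z>.07)&(z<.115); P=np.c_[q[red],z[red]]
    print(n,len(P), P.min(0) if len(P) else 0,P.max(0) if len(P) else 0)
    b=ok&(H>100)&(H<130)&(S>120)&(z>.024)&(z<.04);P=q[b];print("tray",len(P),P.min(0),P.max(0))
E
```

```text
[0.5693 0.1425 0.3136] [-0.0236 -0.9682 -0.1298]
tip [[427.8027 321.6862]]
tip [[189.9708 331.4357]]
tips seen 96 ((569.1357421875, 147.94210815429688), (112.39559936523438, 16.631376266479492), 15.3225679397583)
top 0 0 0
tray 144 [ 0.0329 -0.0543] [0.1291 0.0527]
side 100 [-0.0108 -0.0242  0.0704] [0.0089 0.025  0.1038]
tray 149 [ 0.0374 -0.0541] [0.1154 0.0538]
```

View pics/side5.png

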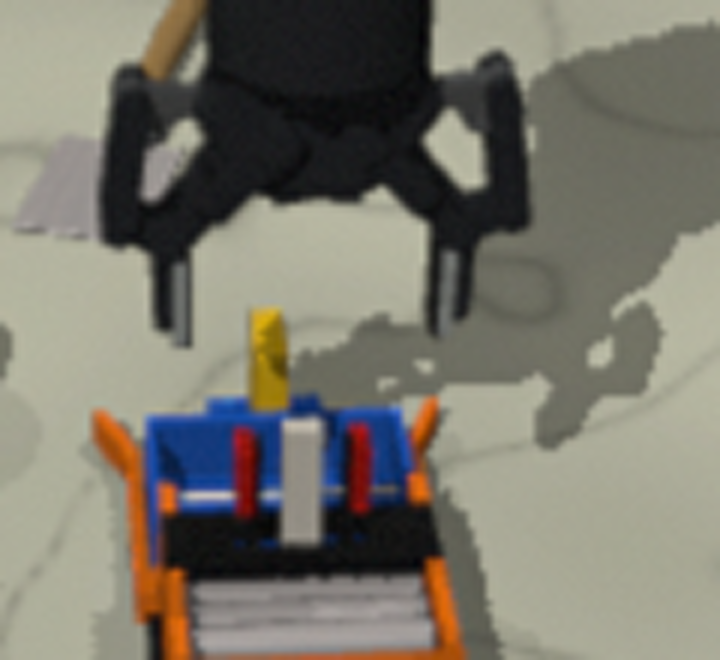

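Request:
{"api": "drive_tool", "payload": {"grip": [1, 1, 1, 1, 0.5, 0, 0, 0, 0, 0], "travel": [[0, -0.1, -3], [0, -0.1, -6], [0, -0.1, -7.4], [0, -0.1, -7.4], [0, -0.1, -7.4], [0, -0.1, -7.4], [0, -0.1, -7.4], [0, -0.1, -7.4], [0, -0.1, -7.4], [0, -0.1, -7.4]], "delta_rot": [[0, 0, 0], [0, 0, 0], [0, 0, 0], [0, 0, 0], [0, 0, 0], [0, 0, 0], [0, 0, 0], [0, 0, 0], [0, 0, 0], [0, 0, 0]], "newtons": 40}}

```text
time: 10.5
position: [0.5707, 0.1386, 0.2413]
tool_rot: [[0.963, 0.003, -0.268], [0.268, 0.001, 0.964], [0.003, -1.0, -0.0]]
ft_force: [0.1, 0.1, 20.1]
opening: 0.0297
```

```bash
python3 - <<'E'
from h import *
s=snap("side","side6.png",(240,150,330,240),6.6)
E
```

```text
(no output)
```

View pics/side6.png

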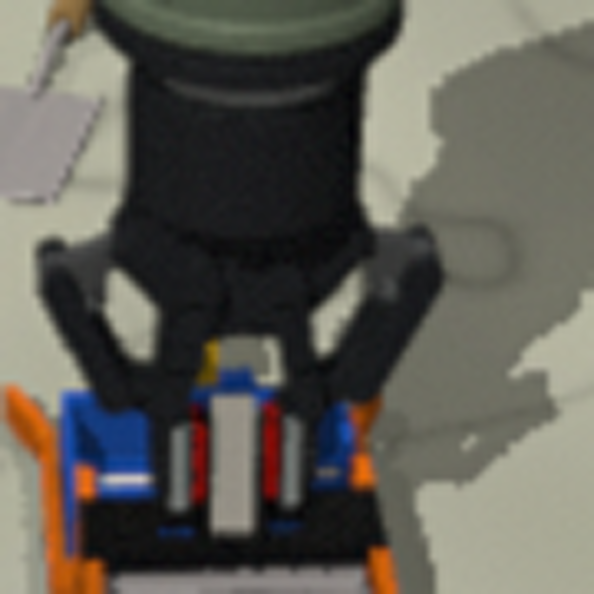

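Request:
{"api": "drive_tool", "payload": {"grip": [0, 0, 0, 0, 0, 0, 0, 0, 0, 0], "travel": [[0, 0, 0.5], [0, 0, 1.2], [0, 0, 2], [0, 0, 2.8], [0, 0, 3.6], [0, 0, 4.5], [0, 0, 5.5], [0, 0, 7], [0, 0, 8.5], [0, 0, 8.5]], "delta_rot": [[0, 0, 0], [0, 0, 0], [0, 0, 0], [0, 0, 0], [0, 0, 0], [0, 0, 0], [0, 0, 0], [0, 0, 0], [0, 0, 0], [0, 0, 0]]}}

```text
time: 11.8
position: [0.5703, 0.1386, 0.3259]
tool_rot: [[0.963, 0.002, -0.268], [0.268, 0.0, 0.963], [0.002, -1.0, -0.0]]
ft_force: [0.5, 0.3, -1.5]
opening: 0.0289
```

```bash
python3 - <<'E'
from h import *
s=snap("side","side7.png",(220,130,350,250),5)
E
```

```text
(no output)
```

View pics/side7.png

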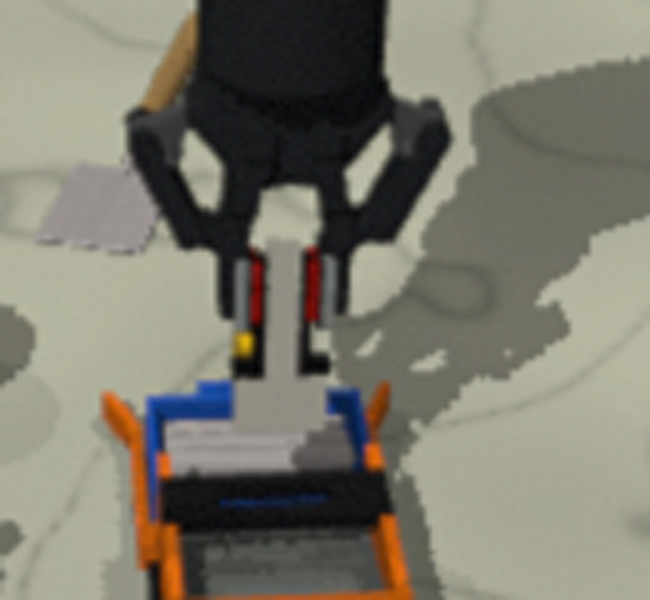

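Request:
{"api": "drive_tool", "payload": {"grip": [0, 0, 0, 0, 0, 0, 0, 0, 0, 0], "travel": [[-0.7, 1.5, 0], [-2, 4.5, 0], [-3.5, 8, 0], [-5, 11.5, 0], [-6.7, 15, 0], [-8.3, 18.5, 0], [-9.6, 21.5, 0], [-10.5, 23.7, 0], [-10.5, 23.7, -2], [-10.5, 23.7, -4]], "delta_rot": [[0, 0, 2], [0, 0, 6], [0, 0, 10], [0, 0, 14], [0, 0, 18], [0, 0, 22], [0, 0, 26], [0, 0, 29.5], [0, 0, 29.5], [0, 0, 29.5]]}}

```text
time: 13.1
position: [0.4648, 0.376, 0.2839]
tool_rot: [[0.705, -0.0, -0.709], [0.709, -0.0, 0.705], [-0.0, -1.0, -0.0]]
ft_force: [-0.0, -0.1, -0.7]
opening: 0.0289
```

Request:
{"api": "drive_tool", "payload": {"grip": [0, 0, 0, 0, 0], "travel": [[0, 0, -1.5], [0, 0, -3.5], [0, 0, -4.8], [0, 0, -5.1], [0, 0, -5.1]], "delta_rot": [[0, 0, 0], [0, 0, 0], [0, 0, 0], [0, 0, 0], [0, 0, 0]]}}

```text
time: 13.72
position: [0.4652, 0.3757, 0.234]
tool_rot: [[0.707, 0.0, -0.708], [0.708, 0.0, 0.707], [0.0, -1.0, 0.0]]
ft_force: [0.2, -0.2, -2.1]
opening: 0.029
```

```bash
python3 - <<'E'
from h import *
s=snap("side","side8.png",(230,150,380,384),2.5)
E
```

```text
(no output)
```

View pics/side8.png

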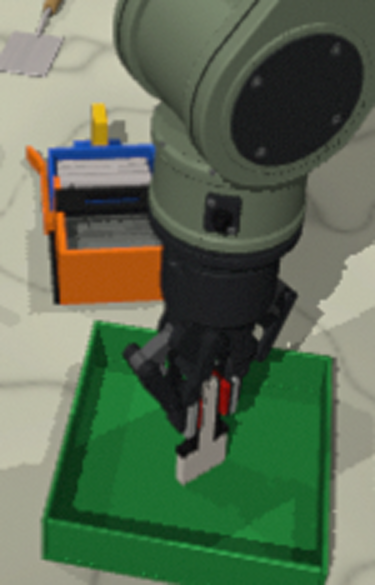

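Request:
{"api": "drive_tool", "payload": {"grip": [0, 0, 0], "travel": [[0, 0, -0.2], [0, 0, -0.4], [0, 0, -0.4]], "delta_rot": [[0, 0, 0], [0, 0, 0], [0, 0, 0]]}}

```text
time: 14.15
position: [0.4655, 0.3757, 0.2314]
tool_rot: [[0.707, 0.002, -0.707], [0.707, 0.001, 0.707], [0.002, -1.0, -0.0]]
ft_force: [-4.2, -3.3, 26.6]
opening: 0.0292
```

Contact with the floor; ease up slightly, open, then retreat.

Request:
{"api": "drive_tool", "payload": {"grip": [0, 0.5, 1, 1, 1, 1, 1, 1, 1, 1], "travel": [[0, 0, 0.2], [0, 0, 0.2], [0, 0, 0.2], [0, 0, 0.2], [0, 0, 0.4], [0, 0, 3], [0, 0, 7], [0, 0, 12], [0, 0, 17], [0, 0, 17]], "delta_rot": [[0, 0, 0], [0, 0, 0], [0, 0, 0], [0, 0, 0], [0, 0, 0], [0, 0, 0], [0, 0, 0], [0, 0, 0], [0, 0, 0], [0, 0, 0]]}}

```text
time: 15.4
position: [0.4654, 0.3756, 0.4032]
tool_rot: [[0.707, 0.004, -0.707], [0.707, 0.004, 0.707], [0.006, -1.0, -0.0]]
ft_force: [-0.5, 0.2, -0.3]
opening: 0.0856
```

Request:
{"api": "drive_tool", "payload": {"grip": [1, 1, 1, 1, 1, 1], "travel": [[-1, 3, 0], [-4, 7, 0], [-8, 11, 0], [-12, 14, 0], [-12, 14, 0], [-12, 14, 0]], "delta_rot": [[0, 0, 0], [0, 0, 3], [0, 0, 8], [0, 0, 14], [0, 0, 14], [0, 0, 14]]}}

```text
time: 16.15
position: [0.3457, 0.5151, 0.3993]
tool_rot: [[0.515, 0.0, -0.857], [0.857, -0.001, 0.515], [-0.001, -1.0, -0.001]]
ft_force: [0.2, -0.9, -0.1]
opening: 0.0855
```

```bash
python3 - <<'E'
from h import *
np.set_printoptions(precision=4,suppress=True)
a=snap("side")["img"][110:,210:385]; s=snap("top"); b=s["img"][160:300,95:300]
b=cv2.resize(b,None,fx=2.4,fy=2.4,interpolation=cv2.INTER_CUBIC);a=cv2.resize(a,None,fx=1.7,fy=1.7,interpolation=cv2.INTER_CUBIC)
h=max(a.shape[0],b.shape[0]);pad=lambda i:cv2.copyMakeBorder(i,0,h-i.shape[0],0,0,cv2.BORDER_CONSTANT)
cv2.imwrite("pics/fin.png",np.hstack([pad(a),pad(b)]))
Rr=np.array([[.2672,-.9636],[.9636,.2672]])
for n,o in(("top",[.5686,.1375]),("side",[.5713,.1425])):
    s=load(n);C=cloud(s);hsv=cv2.cvtColor(s["img"],cv2.COLOR_BGR2HSV);H,S,V=[hsv[...,i].astype(int) for i in range(3)]
    q=(C[...,:2]-o)@Rr.T; z=C[...,2];ok=(s["range_z"]>0)&(q[...,0]>.02)&(q[...,0]<.16)&(abs(q[...,1])<.066)
    b=ok&(H>100)&(H<130)&(S>120)&(z>.024)&(z<.04);P=q[b];print("tray",len(P),P.min(0),P.max(0))
    L=ok&(q[...,0]>.04)&(q[...,0]<.11)&(abs(q[...,1])<.03)&(z<.045)
    bins=np.arange(.04,.112,.004)
    print(n,[(round(x*1000),round(1000*float(np.median(z[L&(q[...,0]>=x)&(q[...,0]<x+.004)])),1)) for x in bins if (L&(q[...,0]>=x)&(q[...,0]<x+.004)).any()])
E
```

```text
tray 148 [ 0.0343 -0.0543] [0.1408 0.0526]
top [(40, 18.6), (44, 16.4), (48, 17.3), (52, 15.5), (56, 17.6), (60, 30.3), (64, 31.3), (68, 30.1), (72, 24.5), (76, 26.5), (80, 28.1), (84, 26.5), (88, 21.7), (92, 24.0), (96, 24.1), (100, 22.9), (104, 29.2), (108, 33.4)]
tray 194 [ 0.0357 -0.054 ] [0.1164 0.0539]
side [(40, 20.8), (44, 17.5), (56, 29.8), (60, 25.8), (64, 28.3), (68, 30.6), (72, 30.4), (76, 26.8), (80, 26.9), (84, 26.4), (88, 26.6), (92, 23.5), (96, 23.5), (100, 23.5), (104, 24.4), (108, 26.7)]
```

View pics/fin.png

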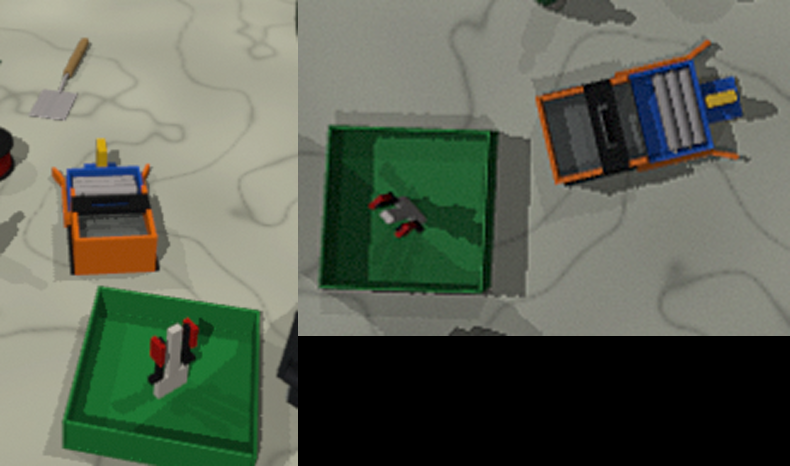

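```bash
python3 - <<'E'
from h import *
old=cv2.resize(cv2.imread("pics/side5.png"),None,fx=1/6,fy=1/6,interpolation=cv2.INTER_AREA)
new=load("side")["img"][140:250,225:345]
s=load("side"); a=pix(s,[.605,.0085,.05])[0]; b=pix(s,[.605-.2672*.005,.0085+.00482,.05])[0]; print("5mm along x' =",b-a)
def m(i,lo,hi):
    h=cv2.cvtColor(i,cv2.COLOR_BGR2HSV); return ((h[...,0]>lo)&(h[...,0]<hi)&(h[...,1]>110)&(h[...,2]>40))
for nm,lo,hi in(("yellow fin",19,35),):
    for i in(old,new):
        k=m(i,lo,hi); k[80:]=0; v,u=np.nonzero(k); print(nm,len(u),u.mean(),v.mean(),v.min(),v.max())
up=lambda i:cv2.resize(i,None,fx=10,fy=10,interpolation=cv2.INTER_CUBIC)
for nm,(x0,y0,x1,y1) in {"fin":(40,50,52,68),"cheek ref":(20,85,80,108)}.items():
    r=cv2.matchTemplate(up(new[y0-3:y1+2,x0-3:x1+3]),up(old[y0:y1,x0:x1]),cv2.TM_CCOEFF_NORMED);_,mx,_,p=cv2.minMaxLoc(r);print(nm,mx,(np.array(p)/10-3))
E
```

```text
5mm along x' = [0.18499252 1.1361553 ]
yellow fin 96 44.40625 59.4375 51 67
yellow fin 99 44.42424242424242 59.21212121212121 51 67
fin 0.9085658192634583 [ 0.  -0.1]
cheek ref 0.7765029072761536 [0.1 0.5]
```

```bash
python3 -c "
from workcell import *
print(hand_in())"
```

```text
the job is handed in; nothing more can be done
None
```

The job is done and handed in at about 16 s of the 58 s allowed. The outcome looks right in the last pictures, but `hand_in()` gave no verdict.

- **Tray:** I slid it between the guides until the wrist force rose to about 20 N at the stop. It is still there with the rods in; the images show its fin moved by 1 mm at most, which is within noise.
- **Gate:** I pinched both red buttons, and the camera showed both pressed in. I lifted the gate straight up and lowered it to the bin floor before letting go. It now stands upright, roughly in the middle of the green bin.
- **Rods:** All three lie in the tray. Their tops measure about 24, 27 and 30 mm, which is what one rod in each groove should give.
- **Bystanders and arm:** I never moved near the glue bottle, spool or scraper. The arm is parked clear of everything.

**Measurements that disagreed:**
- The two cameras differed by 3–5 mm.
- The dispenser position worked out from the gate was about 4–5 mm off, along the slide, from the one given by the cheeks and the contact. I therefore relied on the contact to judge that the tray was home.
- The gripper read about 29 mm on the pressed buttons instead of the stated 34 mm.

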